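# Put the green chisel away from the rack into its place in the tray

## Task

Take the green-handled chisel out of the upright rack and let it down gently onto the black rubber mat, so that it lies there by itself; never let it drop or topple over. Then pick it up again and lay it in the notches of the tray above the green strip, blade flat, pointing the same way and lying level with its neighbours end for end. Leave all the other things where they are.

Things in the scene. Friction and masses are not known exactly. Their poses are not given: they have to be found in the camera images.
- chisel: Green-handled chisel, 190 mm long, 0.2 kg, upright in a rack slot. Origin on its axis, 100 mm from the tip, at the balance point. z to the handle end, y across the blade's width, x through its thickness. Handle 26 x 26 mm square (faces square to x, y), z -28 to +90 mm, standing on the rack's top; below it 9 mm neck, then blade 60 mm long, 18 (y) x 5 (x) mm.
- chisel_tip (a point): Tip of the green chisel's blade, on its axis.
- chisel_end (a point): Handle end of the green chisel, on its axis.
- rack: Fixed light wooden block, 215 (x) x 75 (y) x 76 mm high, origin under its centre; three slots 70 mm apart in a row along its x, each 9 x 22 mm (long way along y) and right through, each holding an upright tool.
- mat: Fixed black rubber mat lying flat, 250 (x) x 160 (y) x 4 mm, origin under its centre. The chisel is to lie on it within its outline.
- tray: Fixed tray: board 215 (x) x 210 (y) x 8 mm, origin under its centre; chisels lie along x, tips to -x, lanes at y -65, 0, 65 mm, in two notched bars 16 mm wide. Handle bar at x +52 mm: notches 34 mm wide, 13 deep, floor 25 mm above the table. Blade bar at x -70 mm: notches 28 mm wide, 10 deep, floor at 35.5 mm. A chisel in both is level, axis 38 mm up.
- strip: Flat green strip, 190 x 28 x 1 mm, on the tray board in the one free lane: the green chisel's place. Axes as the tray's. Its origin, 8 mm above the table, lies below where the chisel's origin belongs; the tip belongs 100 mm from it towards -x.
- file: Flat file with a black handle, same shape and size as the green chisel, upright in the rack; leave alone.
- awl: Round awl with a blue handle, same shape and size as the green chisel, upright in the rack; leave alone.
- chisel_red: Chisel with a red handle, same shape and size as the green chisel, lying in a lane of the tray (its z to the tray's +x); leave alone.
- chisel_yellow: Chisel with a yellow handle, same shape and size as the green chisel, lying in a lane of the tray (its z to the tray's +x); leave alone.
- glue: Red glue bottle, 48 mm across, 110 mm high, origin under its centre, standing at the back; leave alone.
- paint_can: White paint can, 100 mm across, 120 mm high, origin under its centre, standing at the back left; leave alone.
- hammer: Hammer lying at the back right; leave alone.

How it is judged:
On the way:
1. the green chisel lies flat on the rubber mat, by itself, at rest and not held (x of chisel in the frame of mat between -0.125 and 0.125 m and y of chisel in the frame of mat between -0.08 and 0.08 m and z of chisel in the frame of mat between 0.01 and 0.024 m and angle between chisel's own z axis and vertical between 1.42 and 1.72 rad and contact force between chisel and mat above 0.3 N and contact force between chisel and the fingers below 0.05 N and linear speed of chisel below 0.03 m/s and angular speed of chisel below 0.2 rad/s), for 0.2 s.
At the end, for the whole second after the job is handed in: The green chisel lies at rest and released in the notches above the green strip: its origin within 15 mm of the strip's along the lane, 8 mm across it and 25 to 35 mm above it, blade tip towards the tray's -x, axis within 0.12 rad of the lane, blade flat within 0.2 rad (x of chisel in the frame of strip between -0.015 and 0.015 m and y of chisel in the frame of strip between -0.008 and 0.008 m and z of chisel in the frame of strip between 0.025 and 0.035 m and x of chisel_tip in the frame of strip below -0.05 m and angle between the z axis of chisel and the x axis of tray, either way round below 0.12 rad and angle between the x axis of chisel and the z axis of tray, either way round below 0.2 rad and contact force between chisel and the fingers below 0.05 N and linear speed of chisel below 0.03 m/s and angular speed of chisel below 0.2 rad/s); the robot touches nothing.
It fails at once if the green chisel was dropped or toppled: it moved faster than 0.6 m/s at its middle while the fingers were not touching it (linear speed of chisel above 0.6 m/s and contact force between chisel and the fingers below 0.05 N).
It fails at once if another tool, the glue, the paint can or the hammer was shifted by more than 20 mm (distance of any of file, awl, chisel_red, chisel_yellow, glue, paint_can, hammer from where it was at the start of the episode above 0.02 m).
It also fails if it takes over 51 s, if anything falls off the work surface, if the arm or the gripper's body presses on something with over 40 N, if the wrist force passes 120 N, or if a joint passes its speed limit or range.

## Robot

A 7-joint arm with a two-finger parallel gripper is mounted at the origin on the work surface. World frame = base frame: x ahead of the robot, y to its left, z up, the work surface at z = 0. Lengths are in m, angles in rad, forces in N, time in s.
With the tool pointing down it reaches from about 0.425 to 0.875 m from the base axis. Payload 4.7 kg.
Tool frame: the origin (TCP) lies between the finger pads; the fingertips stand 17 mm ahead of it and the grasp point (between the pads) lies 2 mm behind it (manip.finger_overhang is the distance from the TCP to the fingertips, in m); z points along the fingers, y is the line along which they close (so a half turn about z gives the same grasp; the last joint's range is limited). The gripper opens to 87 mm and grips with 3 to 60 N. Pads are 19 mm wide; open, the fingers measure 117 mm over their backs; the gripper's body (75 mm by 190 mm) begins 51 mm behind the grasp point.
Start: joints at [-1.271, 0.321, -0.07, 1.45, 0.023, 1.371, -0.057], TCP at [0.183, 0.624, 0.24] pointing down, gripper open.
Joint ranges: [-2.86, 2.86], [-0.3, 2.09], [-1.38, 1.24], [0.06, 2.45], [-1.56, 4.7], [0.09, 2.05], [-2.69, 2.69]. Speed limits (rad/s): [2.57, 2.57, 3.14, 3.14, 3.14, 3.14, 3.14].

## Interface

Orientations are given as a 3x3 rotation matrix whose columns are the frame's x, y, z axes.
In Python, from rig import manip gives the robot as it stands.
- The arm moves only by the tool arm_command, never from a script. Its argument "motion" is a list of rows, each an object with "translation": the shift along the tool's x, y, z in mm, a list of three; "twist": the turn, a rotation vector about the tool's x, y, z in rad, a list of three. A call has 1 to 20 rows; each row is the pose to reach, as a shift and turn from the pose commanded when the call began, along the tool's axes at that moment; what a row does not reach only later rows make up. A row lasts 1/12 s, in which the tool goes at most 41.7 mm and 7.16 degrees, less where a joint would pass 70% of its speed; a pose out of reach is approached as far as the arm can. A call with a gripper value outside its range is refused whole. "jaw" is the finger opening in mm, from 0 to 87, set as the call begins (left out, the last holds). The fingers move at their own pace and stop on an object; "newtons" is the grip in N (left out, the last holds). Time passes only in rows, so rows that repeat a pose let the fingers close. It gives the time, the measured TCP pose, the force, the opening and the grip force at its end, in the units of the state.
- manip.get_obs(): the state, without advancing time (a new reading comes with each control period).
- manip.grab_frame(name): name is "scene" or "side" or "wrist"; returns (picture, depth): 400x640x3 uint8, blue, green, red; 400x640 float32, m along the optical axis (not along the pixel's ray), 0 where there is no reading.
- manip.camera_model(name): a dict with "mtx" (3x3 intrinsics, pixels), "origin" and "orientation" of the camera in the world; the wrist camera has in their place "T_tool_cam" (4x4, takes a point from camera to tool coordinates, whose origin is the TCP and whose axes are the flange's). Camera axes: x right, y up, looking along -z (the intrinsics and any distortion apply to the point x, -y, -z); pixel columns grow to the right and rows downward; lengths in m; the calibration is good to about 2 mm. A picture is of the moment at which its call begins: read the wrist's pose just before it. camera_model takes no time and is no camera call.
- manip.sign_off(): hands the job in; it is judged then, once.
The state is a dict: "clock": time; "qpos": joint angles; "joint_vel": joint speeds; "joint_efforts": joint torques, N m; "tcp_pos": TCP position; "tool_rot": TCP orientation; "contact_force": force on the tool from outside, world axes, zero at the start; "moment": the same for the moment, N m; "gripper_width": opening from 0.0 (shut) to 1.0 (fully open); "grasp_force": force on a finger pad.
Only numpy, scipy, OpenCV 4.12 (cv2) and the standard library are available. Lean on these libraries where they do the work, as an engineer would, in place of code of your own. Each camera call takes 0.05 s, during which the arm holds its last target. There are 200 camera calls.

## Working session

There is one attempt and no reset: what is moved stays moved. The work goes in short steps, Python scripts to look and compute and a tool call to move; the robot and the scene stay as the last step left them, time stands still between calls to the robot, and variables do not carry over. Pictures are saved under pics/ and viewed, at most 11 in all, crops included, and the job is handed in when it is done.

Besides the shell and the picture viewer there is one more tool, called after "Emit:" by a JSON object that holds its "op" and its "data". arm_command: Moves the arm, as the interface text tells. Its arguments: {"type":"object","properties":{"motion":{"type":"array","items":{"type":"object","properties":{"translation":{"type":"array","items":{"type":"number"}},"twist":{"type":"array","items":{"type":"number"}}}}},"jaw":{"type":"number"},"newtons":{"type":"number"}},"required":["motion"]}

```bash
ls; mkdir -p pics
cat > h.py <<'E'
import numpy as np, cv2
from rig import manip
def grab(n):
    o=manip.get_obs(); im,d=manip.grab_frame(n); m=manip.camera_model(n)
    K=np.array(m["mtx"])
    if n=="wrist":
        T=np.array(m["T_tool_cam"]); R=np.array(o["tool_rot"]); t=np.array(o["tcp_pos"])
        Rc=R@T[:3,:3]; tc=R@T[:3,3]+t
    else: Rc=np.array(m["orientation"]); tc=np.array(m["origin"])
    return im,d,K,Rc,tc,m
def ray(K,Rc,u,v,m=None):
    dist=None
    for k in (m or {}):
        if 'dist' in k: dist=np.array(m[k],float)
    p=cv2.undistortPoints(np.array([[[u,v]]],float),K,dist)[0,0]
    return Rc@np.array([p[0],-p[1],-1.])
def px_depth(g,u,v):
    im,d,K,Rc,tc,m=g; return tc+ray(K,Rc,u,v,m)*float(np.median(d[int(v)-1:int(v)+2,int(u)-1:int(u)+2]))
def px_plane(g,u,v,z):
    im,d,K,Rc,tc,m=g; r=ray(K,Rc,u,v,m); return tc+r*(z-tc[2])/r[2]
def save(g,n): np.savez(f'pics/{n}.npz',d=g[1],K=g[2],R=g[3],t=g[4],im=g[0]); cv2.imwrite(f'pics/{n}.png',g[0])
def load(n,m=None):
    f=np.load(f'pics/{n}.npz'); return f['im'],f['d'],f['K'],f['R'],f['t'],m
E
python3 - <<'E'
from h import *
g=grab("scene");save(g,"scene0");print({k:np.array(v).round(4).tolist() for k,v in g[5].items()})
g=grab("side");save(g,"side0");print({k:np.array(v).round(4).tolist() for k,v in g[5].items()})
o=manip.get_obs();print(o["clock"],np.round(o["tool_rot"],3).tolist(),manip.finger_overhang)
im=np.vstack([cv2.resize(load("scene0")[0],(480,300)),cv2.resize(g[0],(480,300))]);cv2.imwrite("pics/both0.png",im)
E
```

```text
pics
{'mtx': [[401.3693, 0.0, 315.7645], [0.0, 401.3693, 202.6797], [0.0, 0.0, 1.0]], 'origin': [1.2666, -0.2889, 1.1341], 'orientation': [[0.4474, -0.712, 0.5411], [0.8943, 0.3531, -0.2749], [0.0047, 0.6069, 0.7947]]}
{'mtx': [[429.4358, 0.0, 325.9135], [0.0, 429.4358, 204.7443], [0.0, 0.0, 1.0]], 'origin': [0.4589, -0.8134, 0.8876], 'orientation': [[0.9884, 0.0979, -0.1159], [-0.1517, 0.6404, -0.7529], [0.0005, 0.7618, 0.6479]]}
0.1 [[-0.959, 0.282, -0.0], [0.282, 0.959, -0.002], [-0.0, -0.002, -1.0]] 0.017
```

View pics/scene0.png

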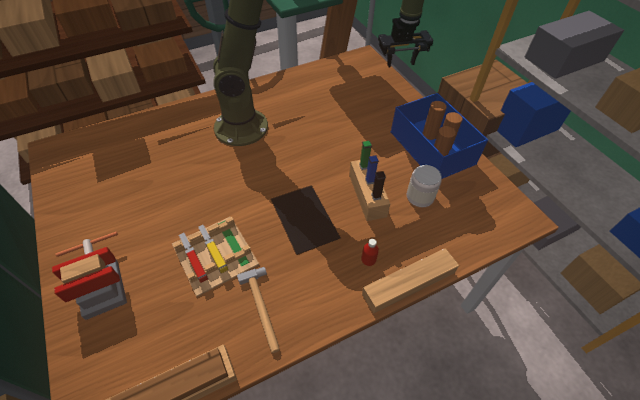

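View pics/side0.png

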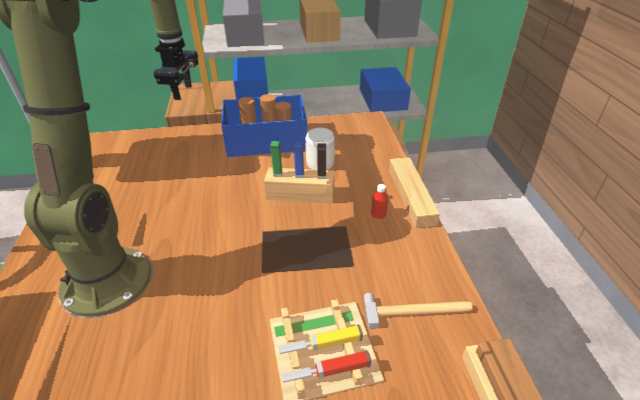

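Scene: rack with the green handle at (366,155), mat at (305,218), tray at (215,258) with its strip at (236,243). Side: green handle (276,158), mat (307,249), strip (315,325). Next I measure with colour masks and depth.

Run:
```python
from h import *
def cloud(g):
    im,d,K,R,t,_=g; v,u=np.mgrid[:400,:640]
    c=np.stack([(u-K[0,2])/K[0,0],-(v-K[1,2])/K[1,1],-np.ones_like(u,float)],-1)*d[...,None]
    return c@R.T+t
for n in("scene0","side0"):
    g=load(n);P=cloud(g);hsv=cv2.cvtColor(g[0],cv2.COLOR_BGR2HSV);H,S,V=[hsv[...,i].astype(int) for i in range(3)]
    W=(P[...,0]>.3)&(P[...,0]<.9)&(abs(P[...,1])<.6)&(g[1]>0)
    masks={'green':(H>50)&(H<80)&(S>120)&(P[...,2]>.075),'blue':(H>105)&(H<130)&(S>100)&(P[...,2]>.075)&(P[...,1]<.42),
     'strip':(H>50)&(H<80)&(S>120)&(P[...,2]<.05),'yellow':(H>22)&(H<34)&(S>190)&(V>120)&(P[...,1]<0),'red':((H<6)|(H>174))&(S>170)&(P[...,2]<.08)&(P[...,1]<0),'mat':(V<55)&(P[...,2]<.012)&(P[...,2]>-.004)&(S<110)&(P[...,1]>-.05)&(P[...,1]<.25)}
    print(n)
    for k,m in masks.items():
        m=m&W
        nn,lab,st,ce=cv2.connectedComponentsWithStats(m.astype(np.uint8))
        for i in np.argsort(-st[1:,4])[:2]+1 if nn>1 else []:
            q=P[lab==i]
            if len(q)<25: continue
            r=cv2.minAreaRect((q[:,:2]*1000).astype(np.float32))
            print(k,len(q),ce[i].round(),'min',np.percentile(q,2,0).round(3),'max',np.percentile(q,98,0).round(3),'rect',np.round(r[0]),np.round(r[1]),round(r[2],1))
g=load("scene0")[0]
a=cv2.resize(g[130:230,330:430],(400,400),interpolation=2);b=cv2.resize(g[210:310,165:265],(400,400),interpolation=2)
s=load("side0")[0]
c=cv2.resize(s[125:225,250:350],(400,400),interpolation=2);
cv2.imwrite("pics/crop1.png",np.hstack([a,b]))
for z in (0,.03,.076,.12):
  print(z,[px_depth(load("side0"),*p).round(3) for p in ((300,190),(290,250))])
```

```text
scene0
green 31 [367. 143.] min [0.466 0.289 0.19 ] max [0.489 0.31  0.197] rect [477. 299.] [23. 22.] 76.4
blue 151 [371. 172.] min [0.54  0.269 0.091] max [0.561 0.29  0.178] rect [551. 277.] [30. 16.] 35.3
blue 37 [373. 158.] min [0.536 0.272 0.189] max [0.558 0.294 0.197] rect [548. 283.] [23. 23.] 68.5
strip 156 [232. 241.] min [ 0.474 -0.23   0.003] max [ 0.559 -0.204  0.012] rect [ 517. -216.] [92. 24.] 5.4
strip 43 [243. 261.] min [ 0.595 -0.221  0.004] max [ 0.618 -0.199  0.012] rect [ 605. -210.] [25. 23.] 10.1
yellow 201 [216. 254.] min [ 0.526 -0.294  0.045] max [ 0.612 -0.268  0.054] rect [ 569. -281.] [90. 24.] 5.3
red 214 [196. 264.] min [ 0.527 -0.358  0.045] max [ 0.617 -0.333  0.054] rect [ 574. -346.] [96. 24.] 4.5
mat 2129 [305. 221.] min [ 0.422 -0.039 -0.002] max [0.654 0.113 0.008] rect [537.  38.] [157. 247.] 86.8
side0
green 36 [274. 143.] min [0.463 0.284 0.192] max [0.484 0.31  0.198] rect [475. 297.] [22. 28.] 55.9
blue 205 [299. 161.] min [0.53  0.265 0.092] max [0.553 0.278 0.185] rect [541. 272.] [28. 16.] 3.8
blue 45 [298. 144.] min [0.528 0.269 0.191] max [0.555 0.293 0.199] rect [541. 280.] [27. 26.] 71.0
strip 35 [278. 331.] min [ 0.429 -0.24   0.007] max [ 0.447 -0.217  0.013] rect [ 438. -228.] [17. 23.] 4.6
red 633 [344. 363.] min [ 0.524 -0.364  0.032] max [ 0.615 -0.337  0.055] rect [ 570. -350.] [94. 25.] 5.0
0 [array([0.539, 0.246, 0.048]), array([0.487, 0.031, 0.006])]
0.03 [array([0.539, 0.246, 0.048]), array([0.487, 0.031, 0.006])]
0.076 [array([0.539, 0.246, 0.048]), array([0.487, 0.031, 0.006])]
0.12 [array([0.539, 0.246, 0.048]), array([0.487, 0.031, 0.006])]
```

View pics/crop1.png

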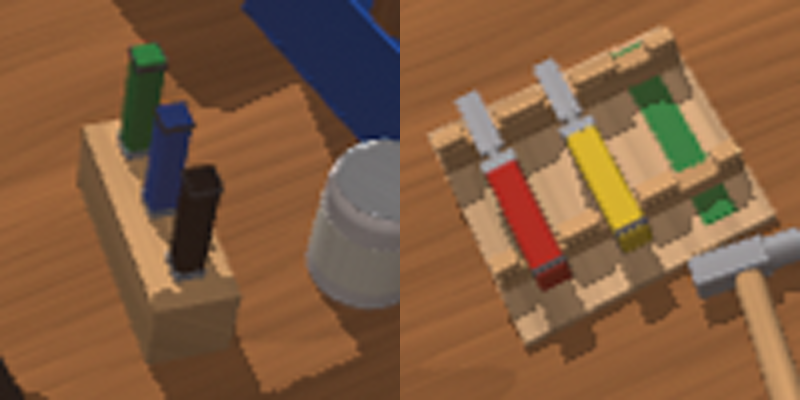

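Crop: green handle is the rack's nearest end (top at about (366,143) in the scene), with blue and black in line beyond it. The free lane is to the right of yellow. All tips in the tray point to the robot side. Now I fit the rack, tray, strip and obstacles, and work out the pre-grasp move.

```bash
cat >> h.py <<'E'
from scipy.spatial.transform import Rotation as Ro
def cloud(g):
    im,d,K,R,t,_=g; v,u=np.mgrid[:400,:640]
    c=np.stack([(u-K[0,2])/K[0,0],-(v-K[1,2])/K[1,1],-np.ones_like(u,float)],-1)*d[...,None]
    return c@R.T+t
def tool(yaw,tilt):
    "yaw of d; tilt = angle of z from straight down towards d; y = left of d"
    d=np.array([np.cos(yaw),np.sin(yaw),0]); Z=np.array([0,0,1.])
    z=-np.cos(tilt)*Z+np.sin(tilt)*d; y=np.array([-np.sin(yaw),np.cos(yaw),0])
    return np.stack([np.cross(y,z),y,z],1)
def go(p,R):
    o=manip.get_obs(); R0=np.array(o["tool_rot"]); t=np.array(o["tcp_pos"])
    print("clock",round(o["clock"],2),"tcp",t.round(4),"trans mm",(1000*R0.T@(np.array(p)-t)).round(1),"twist",Ro.from_matrix(R0.T@R).as_rotvec().round(4))
E
python3 - <<'E'
from h import *
A=[]
for n in("scene0","side0"):
    g=load(n);P=cloud(g);P[g[1]<=0]=9;A.append(P.reshape(-1,3));q=P.reshape(-1,3)
    def sel(x0,x1,y0,y1,z0,z1): return q[(q[:,0]>x0)&(q[:,0]<x1)&(q[:,1]>y0)&(q[:,1]<y1)&(q[:,2]>z0)&(q[:,2]<z1)]
    for k,b in {'racktop':(.4,.7,.2,.36,.071,.081),'rackall':(.4,.7,.2,.36,.02,.081),'bartops':(.38,.68,-.42,-.15,.034,.042),'tray':(.38,.68,-.42,-.15,.005,.047),'binstuff':(.2,.9,.4,.75,.05,.3),'can':(.6,.9,.2,.42,.1,.13)}.items():
        s=sel(*b)
        if len(s)>20:
            r=cv2.minAreaRect((s[:,:2]*1000).astype(np.float32)); print(n,k,len(s),np.round(r[0]),np.round(r[1]),round(r[2],1),'min',np.percentile(s,1,0).round(3),'max',np.percentile(s,99,0).round(3))
go([.34,.335,.24],tool(np.radians(-13.6),np.radians(60)))
print([k for k in dir(manip) if k[0]!='_'])
E
```

```text
scene0 racktop 588 [546. 284.] [ 77. 218.] 76.9 min [0.438 0.228 0.071] max [0.654 0.305 0.08 ]
scene0 rackall 1007 [545. 284.] [ 78. 220.] 77.2 min [0.437 0.225 0.021] max [0.657 0.304 0.08 ]
scene0 bartops 427 [ 528. -284.] [193. 203.] 4.9 min [ 0.438 -0.384  0.034] max [ 0.627 -0.181  0.042]
scene0 tray 3133 [ 543. -291.] [278. 256.] 1.0 min [ 0.433 -0.388  0.005] max [ 0.677 -0.173  0.047]
scene0 binstuff 4751 [467. 622.] [313. 532.] 70.7 min [0.209 0.404 0.052] max [0.682 0.74  0.255]
scene0 can 183 [616. 345.] [176.  72.] 72.5 min [0.602 0.253 0.101] max [0.672 0.419 0.128]
side0 racktop 823 [541. 282.] [ 85. 215.] 77.3 min [0.435 0.225 0.072] max [0.648 0.334 0.081]
side0 rackall 1702 [540. 282.] [ 86. 216.] 77.3 min [0.431 0.222 0.021] max [0.648 0.329 0.081]
side0 bartops 948 [ 526. -287.] [191. 205.] 4.7 min [ 0.437 -0.393  0.034] max [ 0.618 -0.184  0.042]
side0 tray 7181 [ 530. -275.] [246. 298.] 88.7 min [ 0.424 -0.393  0.006] max [ 0.67  -0.176  0.046]
side0 binstuff 4373 [439. 573.] [478. 346.] 0.2 min [0.235 0.405 0.051] max [0.669 0.741 0.226]
side0 can 165 [612. 342.] [181.  65.] 73.3 min [0.601 0.25  0.101] max [0.665 0.42  0.129]
clock 0.1 tcp [0.1832 0.6232 0.2386] trans mm [-231.7 -232.3   -1. ] twist [-0.027  -1.0469 -0.043 ]
['Unreachable', 'camera_model', 'finger_overhang', 'get_obs', 'grab_frame', 'sign_off']
```

Emit:
{"op": "arm_command", "data": {"motion": [{"translation":[0,-40,0],"twist":[0,-0.12,0]},{"translation":[0,-80,0],"twist":[0,-0.24,0]},{"translation":[0,-120,0],"twist":[0,-0.36,0]},{"translation":[0,-160,0],"twist":[-0.01,-0.48,-0.02]},{"translation":[-20,-200,0],"twist":[-0.015,-0.6,-0.02]},{"translation":[-60,-220,0],"twist":[-0.02,-0.72,-0.03]},{"translation":[-95,-232,0],"twist":[-0.024,-0.84,-0.04]},{"translation":[-130,-232,0],"twist":[-0.026,-0.96,-0.05]},{"translation":[-165,-232,0],"twist":[-0.03,-1.047,-0.052]},{"translation":[-200,-232,0],"twist":[-0.03,-1.047,-0.052]},{"translation":[-220,-232,0],"twist":[-0.03,-1.047,-0.052]},{"translation":[-220,-232,0],"twist":[-0.03,-1.047,-0.052]}], "jaw": 60}}

```text
clock: 1.1
tcp_pos: [0.332, 0.3354, 0.239]
tool_rot: [[-0.486, 0.233, 0.843], [0.114, 0.972, -0.203], [-0.867, -0.002, -0.499]]
contact_force: [0.4, 0.0, 0.8]
gripper_width: 0.689
grasp_force: 0.0
```

Run:
```python
from h import *
g=grab("wrist");save(g,"w1");o=manip.get_obs();print(o["clock"],np.round(o["qpos"],3),o["tcp_pos"],np.round(o["tool_rot"],3).tolist())
print({k:np.array(v).round(4).tolist() for k,v in g[5].items()})
go([.34,.335,.24],tool(np.radians(-13),np.radians(60)))
P=cloud(g);hsv=cv2.cvtColor(g[0],cv2.COLOR_BGR2HSV);m=(hsv[...,0]>50)&(hsv[...,0]<80)&(hsv[...,1]>120)&(g[1]>0)&(P[...,2]>.07)&(P[...,0]<.6)&(P[...,1]<.4)
q=P[m];print(len(q),np.percentile(q,[2,50,98],0).round(4))
```

```text
1.15 [-1.462 -0.011 -0.089  2.213  1.026  1.423 -0.646] [0.33030508 0.33698509 0.23908216] [[-0.487, 0.231, 0.843], [0.114, 0.973, -0.2], [-0.866, -0.001, -0.5]]
{'mtx': [[347.6826, 0.0, 315.8226], [0.0, 347.6826, 200.4603], [0.0, 0.0, 1.0]], 'T_tool_cam': [[-0.0008, 0.9634, 0.2681, 0.0733], [1.0, 0.0009, -0.0, -0.0004], [-0.0003, 0.2681, -0.9634, -0.1459], [0.0, 0.0, 0.0, 1.0]]}
clock 1.15 tcp [0.3303 0.337  0.2391] trans mm [-5.7  0.3  8.1] twist [-0.0055  0.0001 -0.002 ]
2717 [[0.4601 0.2911 0.0913]
 [0.463  0.3024 0.1431]
 [0.4706 0.3131 0.1943]]
```

View pics/w1.png

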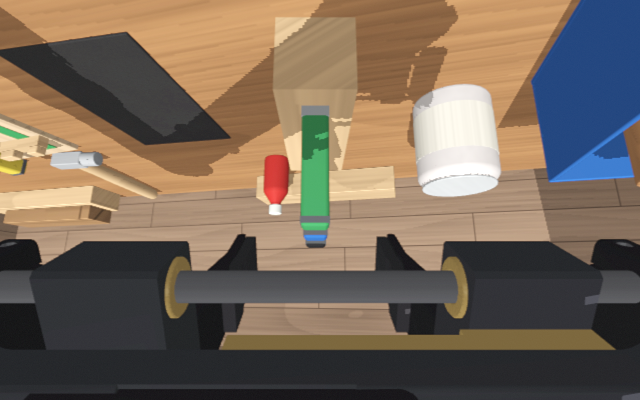

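Wrist view: the green handle is centred between the fingers (column 315), its near face at (0.463, 0.302) and its top at z 0.195. This agrees with the rack fit, which puts the axis at about (0.4755, 0.299). Approach at 70° tilt.

Run:
```python
from h import *
R=tool(np.radians(-13),np.radians(70)); a=np.array([.4757,.2992,.140])
for b in (.070,.007): go(a-b*R[:,2],R)
```

```text
clock 1.15 tcp [0.3303 0.337  0.2391] trans mm [ 22.9  -3.5 110.7] twist [-0.0057 -0.1744 -0.0015]
clock 1.15 tcp [0.3303 0.337  0.2391] trans mm [ 11.9  -3.2 172.7] twist [-0.0057 -0.1744 -0.0015]
```

Emit:
{"op": "arm_command", "data": {"motion": [{"translation":[8,-1,35],"twist":[-0.003,-0.09,0]},{"translation":[16,-3,75],"twist":[-0.006,-0.174,-0.0015]},{"translation":[23,-3.5,111],"twist":[-0.006,-0.174,-0.0015]},{"translation":[19,-3.4,130],"twist":[-0.006,-0.174,-0.0015]},{"translation":[15.5,-3.3,150],"twist":[-0.006,-0.174,-0.0015]},{"translation":[12,-3.2,172.7],"twist":[-0.006,-0.174,-0.0015]},{"translation":[12,-3.2,172.7],"twist":[-0.006,-0.174,-0.0015]},{"translation":[12,-3.2,172.7],"twist":[-0.006,-0.174,-0.0015]}]}}

```text
clock: 1.82
tcp_pos: [0.4679, 0.3034, 0.1423]
tool_rot: [[-0.334, 0.221, 0.916], [0.076, 0.975, -0.208], [-0.939, 0.001, -0.343]]
contact_force: [0.1, 0.8, -0.0]
gripper_width: 0.687
grasp_force: 0.0
```

Run:
```python
from h import *
g=grab("wrist");save(g,"w2");o=manip.get_obs();print(o["clock"],np.round(o["qpos"],3),o["contact_force"])
R=tool(np.radians(-13),np.radians(70)); a=np.array([.4757,.2992,.140])
go(a-.007*R[:,2],R)
s=grab("side");cv2.imwrite("pics/v2.png",np.vstack([cv2.resize(g[0],(480,300)),cv2.resize(s[0][100:230,200:408],(480,300),interpolation=2)]))
```

```text
1.8667 [-1.319  0.284  0.054  2.302  1.439  1.22  -0.979] [-0.61644969 -0.12003237 -0.09428037]
clock 1.87 tcp [0.4674 0.3043 0.1427] trans mm [-0.7 -3.1  2.6] twist [ 0.0056 -0.001   0.0006]
```

View pics/v2.png

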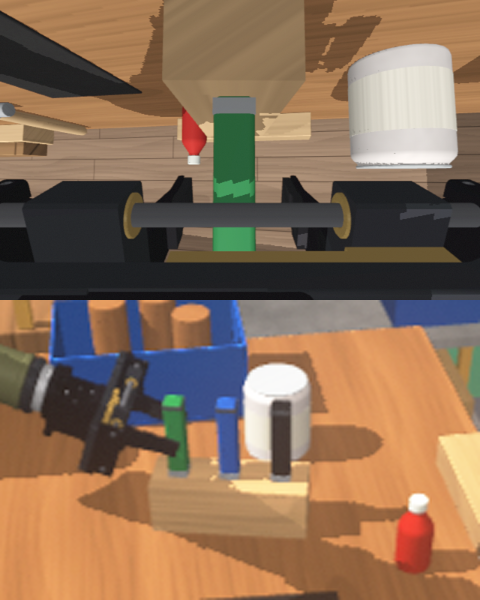

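The handle sits between the pads (columns 214–255, pads 185–288) and the fingers are clear of the blue handle. Small correction, then close.

Emit:
{"op": "arm_command", "data": {"motion": [{"translation":[0,-1.5,2],"twist":[0,0,0]},{"translation":[0,-1.5,2],"twist":[0,0,0]},{"translation":[0,-1.5,2],"twist":[0,0,0]}]}}

```text
clock: 2.17
tcp_pos: [0.4691, 0.3021, 0.1424]
tool_rot: [[-0.334, 0.219, 0.917], [0.077, 0.976, -0.206], [-0.939, 0.002, -0.343]]
contact_force: [-0.7, -0.3, 0.2]
gripper_width: 0.686
grasp_force: 0.0
```

Emit:
{"op": "arm_command", "data": {"motion": [{"translation":[0,0,0],"twist":[0,0,0]},{"translation":[0,0,0],"twist":[0,0,0]},{"translation":[0,0,0],"twist":[0,0,0]},{"translation":[0,0,0],"twist":[0,0,0]},{"translation":[0,0,0],"twist":[0,0,0]},{"translation":[0,0,0],"twist":[0,0,0]}], "jaw": 15, "newtons": 50}}

```text
clock: 2.67
tcp_pos: [0.4696, 0.3015, 0.1422]
tool_rot: [[-0.334, 0.221, 0.917], [0.077, 0.975, -0.207], [-0.94, 0.001, -0.342]]
contact_force: [-0.2, 0.4, -0.4]
gripper_width: 0.322
grasp_force: 0.0
```

Run:
```python
from h import *
o=manip.get_obs();print({k:np.round(o[k],3).tolist() for k in o})
t=np.array(o["tcp_pos"]);R=np.array(o["tool_rot"])
go(t+[0,0,.11],R)
```

```text
{'clock': 2.667, 'qpos': [-1.316, 0.283, 0.058, 2.305, 1.445, 1.216, -0.981], 'joint_vel': [0.002, -0.002, 0.0, 0.001, -0.001, 0.001, -0.001], 'joint_efforts': [-0.014, -32.628, 1.972, -17.185, 2.461, 3.915, 0.034], 'tcp_pos': [0.47, 0.302, 0.142], 'tool_rot': [[-0.334, 0.221, 0.917], [0.077, 0.975, -0.207], [-0.94, 0.001, -0.342]], 'contact_force': [-0.161, 0.39, -0.374], 'moment': [0.254, 1.119, -0.03], 'grasp_force': 0.0, 'gripper_width': 0.322}
clock 2.67 tcp [0.4696 0.3015 0.1422] trans mm [-1.034e+02  1.000e-01 -3.770e+01] twist [0. 0. 0.]
```

Emit:
{"op": "arm_command", "data": {"motion": [{"translation":[0,0,0],"twist":[0,0,0]},{"translation":[0,0,0],"twist":[0,0,0]},{"translation":[0,0,0],"twist":[0,0,0]},{"translation":[0,0,0],"twist":[0,0,0]}], "jaw": 10, "newtons": 55}}

```text
clock: 3.0
tcp_pos: [0.4696, 0.3015, 0.1421]
tool_rot: [[-0.334, 0.221, 0.916], [0.077, 0.975, -0.207], [-0.94, 0.001, -0.342]]
contact_force: [-0.9, -0.9, 0.2]
gripper_width: 0.292
grasp_force: 54.9
```

Emit:
{"op": "arm_command", "data": {"motion": [{"translation":[-5,0,-2],"twist":[0,0,0]},{"translation":[-14,0,-5],"twist":[0,0,0]},{"translation":[-26,0,-9.5],"twist":[0,0,0]},{"translation":[-40,0,-14.6],"twist":[0,0,0]},{"translation":[-54,0,-19.7],"twist":[0,0,0]},{"translation":[-68,0,-24.8],"twist":[0,0,0]},{"translation":[-82,0,-30],"twist":[0,0,0]},{"translation":[-96,0,-35],"twist":[0,0,0]},{"translation":[-110,0,-40],"twist":[0,0,0]},{"translation":[-110,0,-40],"twist":[0,0,0]}]}}

```text
clock: 3.83
tcp_pos: [0.47, 0.302, 0.2621]
tool_rot: [[-0.332, 0.221, 0.917], [0.081, 0.975, -0.205], [-0.94, 0.006, -0.341]]
contact_force: [0.1, 0.9, -0.9]
gripper_width: 0.295
grasp_force: 54.9
```

Run:
```python
from h import *
o=manip.get_obs();print({k:np.round(o[k],3).tolist() for k in ("qpos","contact_force","grasp_force","gripper_width")})
s=grab("side");save(s,"side3");w=grab("wrist");cv2.imwrite("pics/v3.png",np.vstack([cv2.resize(w[0],(480,300)),cv2.resize(s[0][60:260,200:520],(480,300),interpolation=2)]))
P=cloud(s);hsv=cv2.cvtColor(s[0],cv2.COLOR_BGR2HSV);m=(hsv[...,0]>50)&(hsv[...,0]<80)&(hsv[...,1]>120)&(s[1]>0)&(P[...,2]>.12)&(P[...,0]<.7)&(P[...,0]>.4)&(P[...,1]<.4)&(P[...,1]>.2)
q=P[m];print(len(q),np.percentile(q,[2,50,98],0).round(4))
c=P[(P[...,2]>.09)&(P[...,2]<.3)&(P[...,0]>.36)&(P[...,0]<.52)&(P[...,1]>.25)&(P[...,1]<.36)];print(len(c),c[:,2].min())
for tl in (-20,):
  for p in ([.52,.12,.22],[.545,.045,.13]): go(p,tool(np.radians(-13),np.radians(tl)))
```

```text
{'qpos': [-1.315, 0.025, 0.054, 2.257, 1.356, 1.279, -0.671], 'contact_force': [0.13, 0.881, -0.882], 'grasp_force': 54.928, 'gripper_width': 0.295}
121 [[0.4619 0.2812 0.229 ]
 [0.4725 0.2881 0.2927]
 [0.4833 0.3046 0.3171]]
678 0.12350768278336155
clock 3.93 tcp [0.4694 0.3013 0.259 ] trans mm [   5.6 -165.7   97.2] twist [0.0045 1.5694 0.0032]
clock 3.93 tcp [0.4694 0.3013 0.259 ] trans mm [  75.9 -233.6  166.4] twist [0.0045 1.5694 0.0032]
```

View pics/v3.png

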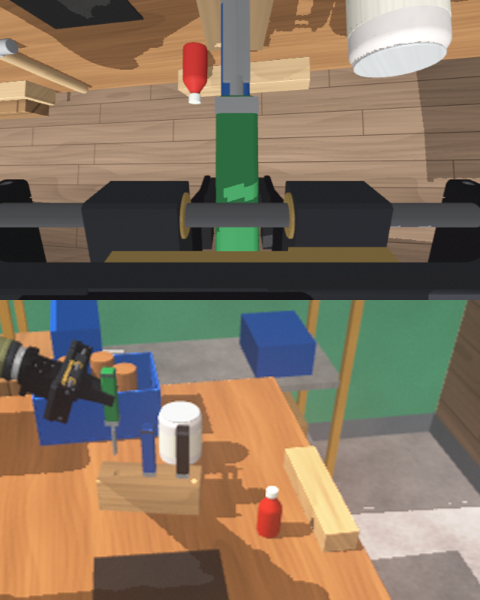

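The chisel is clear of the rack (tip at z about 0.124) and hangs straight in the fingers; the neighbours have not moved. Next: swing it level over the mat.

Run:
```python
from h import *
o=manip.get_obs();R0=np.array(o["tool_rot"]);t=np.array(o["tcp_pos"])
for f,tl in ((.5,25),(1,-20)): go(t+f*(np.array([.577,.032,.12])-t)+[0,0,.04*(f==.5)],tool(np.radians(-13),np.radians(tl)))
```

```text
clock 3.93 tcp [0.4694 0.3013 0.259 ] trans mm [  -0.8 -119.5   87.2] twist [0.005  0.784  0.0012]
clock 3.93 tcp [0.4694 0.3013 0.259 ] trans mm [  73.6 -239.2  201.9] twist [0.0045 1.5694 0.0032]
```

Emit:
{"op": "arm_command", "data": {"motion": [{"translation":[0,-10,8],"twist":[0,0.06,0]},{"translation":[0,-25,18],"twist":[0,0.16,0]},{"translation":[0,-43,31],"twist":[0.001,0.28,0]},{"translation":[-1,-62,45],"twist":[0.002,0.4,0]},{"translation":[-1,-81,59],"twist":[0.003,0.52,0.001]},{"translation":[-1,-100,73],"twist":[0.004,0.64,0.001]},{"translation":[-1,-119,87],"twist":[0.005,0.76,0.001]},{"translation":[10,-137,104],"twist":[0.005,0.88,0.001]},{"translation":[21,-155,121],"twist":[0.005,1.0,0.001]},{"translation":[32,-173,138],"twist":[0.005,1.12,0.002]},{"translation":[44,-191,156],"twist":[0.005,1.24,0.002]},{"translation":[55,-209,173],"twist":[0.005,1.36,0.003]},{"translation":[65,-225,189],"twist":[0.0045,1.46,0.003]},{"translation":[71,-235,198],"twist":[0.0045,1.54,0.003]},{"translation":[73.6,-239,202],"twist":[0.0045,1.569,0.003]},{"translation":[73.6,-239,202],"twist":[0.0045,1.569,0.003]},{"translation":[73.6,-239,202],"twist":[0.0045,1.569,0.003]}]}}

```text
clock: 5.35
tcp_pos: [0.5766, 0.0298, 0.1161]
tool_rot: [[-0.913, 0.228, -0.338], [0.216, 0.974, 0.071], [0.346, -0.008, -0.938]]
contact_force: [0.1, -0.0, -1.3]
gripper_width: 0.29
grasp_force: 54.9
```

```bash
cat >> h.py <<'E'
def chis(g,zr,box):
    "green handle + grey blade: green pixels stats and PCA"
    P=cloud(g);hsv=cv2.cvtColor(g[0],cv2.COLOR_BGR2HSV);x0,x1,y0,y1=box
    m=(hsv[...,0]>45)&(hsv[...,0]<85)&(hsv[...,1]>90)&(g[1]>0)&(P[...,2]>zr[0])&(P[...,2]<zr[1])&(P[...,0]>x0)&(P[...,0]<x1)&(P[...,1]>y0)&(P[...,1]<y1)
    q=P[m]
    if len(q)<10: print("none",len(q));return q
    U,S,V=np.linalg.svd(q-q.mean(0),full_matrices=False);v=V[0]*np.sign(V[0,0])
    print("green",len(q),"pct",np.percentile(q,[2,50,98],0).round(4).tolist(),"dir",v.round(3),"yaw",np.degrees(np.arctan2(v[1],v[0])).round(1),"pitch",np.degrees(np.arcsin(v[2])).round(1)); return q
E
python3 - <<'E'
from h import *
o=manip.get_obs();print({k:np.round(o[k],3).tolist() for k in ("clock","tcp_pos","tool_rot","qpos","contact_force","grasp_force","gripper_width")})
s=grab("side");c=grab("scene");w=grab("wrist")
for g in (s,c,w): chis(g,(.05,.2),(.4,.75,-.1,.2))
cv2.imwrite("pics/v4.png",np.vstack([np.hstack([cv2.resize(w[0],(400,250)),cv2.resize(c[0][130:280,230:470],(400,250))]),cv2.resize(s[0][130:330,180:500],(800,350),interpolation=2)]))
R=np.array(o["tool_rot"]);t=np.array(o["tcp_pos"]); go(t-[0,0,.05],R);go([.577,.032,.03],R)
E
```

```text
{'clock': 5.35, 'tcp_pos': [0.577, 0.03, 0.116], 'tool_rot': [[-0.913, 0.228, -0.338], [0.216, 0.974, 0.071], [0.346, -0.008, -0.938]], 'qpos': [-0.59, 0.623, 0.78, 1.511, -0.437, 1.549, 1.599], 'contact_force': [0.143, -0.017, -1.331], 'grasp_force': 54.929, 'gripper_width': 0.29}
green 132 pct [[0.5217, -0.0489, 0.1012], [0.537, 0.0269, 0.1212], [0.5535, 0.0436, 0.1843]] dir [ 0.071 -0.723  0.688] yaw -84.4 pitch 43.4
green 90 pct [[0.5828, 0.0108, 0.1035], [0.6145, 0.0239, 0.1212], [0.6296, 0.0379, 0.1261]] dir [ 0.911 -0.289 -0.294] yaw -17.6 pitch -17.1
green 8569 pct [[0.5242, 0.0176, 0.1231], [0.5569, 0.0361, 0.1262], [0.6018, 0.0529, 0.1276]] dir [ 0.975 -0.222  0.003] yaw -12.8 pitch 0.2
clock 5.5 tcp [0.577  0.0332 0.1214] trans mm [-19.1  -3.4  51.9] twist [0.006  0.0068 0.0068]
clock 5.5 tcp [0.577  0.0332 0.1214] trans mm [-31.2  -1.2  85.9] twist [0.006  0.0068 0.0068]
```

View pics/v4.png

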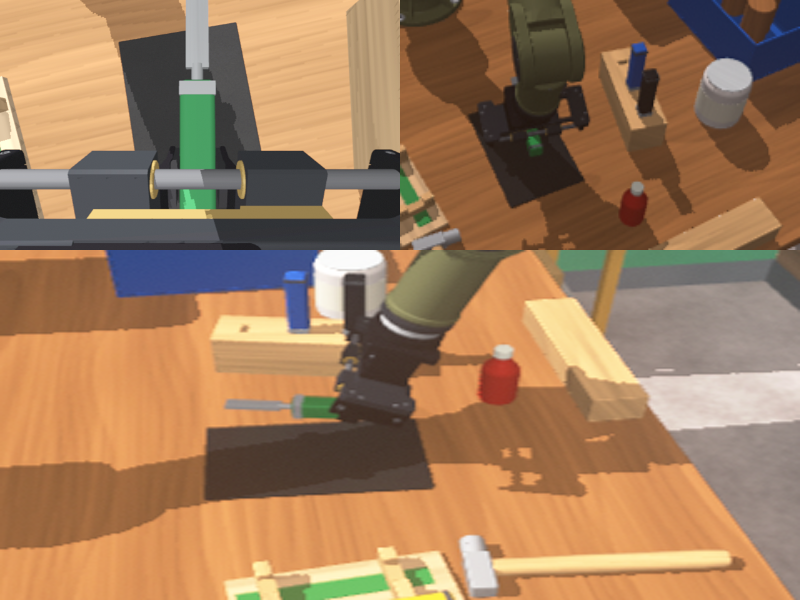

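The chisel is level over the mat (pitch 0.2°), tip towards the robot. Lower it in steps.

Emit:
{"op": "arm_command", "data": {"motion": [{"translation":[-5,0,14],"twist":[0,0,0]},{"translation":[-12,0,33],"twist":[0,0,0]},{"translation":[-19,0,52],"twist":[0,0,0]},{"translation":[-24.6,0,67.7],"twist":[0,0,0]},{"translation":[-27.4,0,75.2],"twist":[0,0,0]},{"translation":[-29.4,0,80.8],"twist":[0,0,0]},{"translation":[-30.8,0,84.6],"twist":[0,0,0]},{"translation":[-30.8,0,84.6],"twist":[0,0,0]},{"translation":[-30.8,0,84.6],"twist":[0,0,0]}]}}

```text
clock: 6.25
tcp_pos: [0.578, 0.032, 0.0312]
tool_rot: [[-0.916, 0.225, -0.331], [0.212, 0.974, 0.075], [0.34, -0.001, -0.941]]
contact_force: [-1.0, -1.4, -1.5]
gripper_width: 0.293
grasp_force: 54.9
```

Emit:
{"op": "arm_command", "data": {"motion": [{"translation":[-0.5,0,1.4],"twist":[0,0,0]},{"translation":[-0.7,0,1.9],"twist":[0,0,0]},{"translation":[-0.7,0,1.9],"twist":[0,0,0]},{"translation":[-0.7,0,1.9],"twist":[0,0,0]}]}}

```text
clock: 6.58
tcp_pos: [0.5778, 0.0319, 0.0288]
tool_rot: [[-0.916, 0.225, -0.332], [0.212, 0.974, 0.075], [0.34, -0.001, -0.94]]
contact_force: [-0.6, -0.3, -1.0]
gripper_width: 0.293
grasp_force: 54.9
```

Run:
```python
from h import *
o=manip.get_obs();print({k:np.round(o[k],4).tolist() for k in ("clock","tcp_pos","tool_rot","contact_force","moment","grasp_force","gripper_width")})
w=grab("wrist");q=chis(w,(0.01,.2),(.4,.75,-.1,.2))
P=cloud(w);d=P[...,:2]-np.array([.537,.038]);
h=cv2.cvtColor(w[0],cv2.COLOR_BGR2HSV)
m=(h[...,2]<80)&(P[...,2]<.012)&(abs(d[...,0])<.12)&(abs(d[...,1])<.09)&(w[1]>0);print("mat z",m.sum(),np.percentile(P[m][:,2],[10,50,90]))
```

```text
{'clock': 6.5833, 'tcp_pos': [0.5778, 0.0319, 0.0288], 'tool_rot': [[-0.9162, 0.2247, -0.3319], [0.2116, 0.9744, 0.0754], [0.3403, -0.0011, -0.9403]], 'contact_force': [-0.6075, -0.3239, -0.9716], 'moment': [-0.1419, -0.4466, 0.041], 'grasp_force': 54.9294, 'gripper_width': 0.2931}
green 8607 pct [[0.5252, 0.017, 0.0319], [0.5582, 0.0354, 0.0348], [0.6028, 0.0523, 0.0362]] dir [ 0.975 -0.223  0.004] yaw -12.9 pitch 0.2
mat z 39590 [0.00339001 0.0041972  0.0050195 ]
```

Emit:
{"op": "arm_command", "data": {"motion": [{"translation":[-0.5,0,1.4],"twist":[0,0,0]},{"translation":[-1,0,2.8],"twist":[0,0,0]},{"translation":[-1.3,0,3.5],"twist":[0,0,0]},{"translation":[-1.3,0,3.5],"twist":[0,0,0]},{"translation":[-1.3,0,3.5],"twist":[0,0,0]}]}}

```text
clock: 7.05
tcp_pos: [0.5775, 0.032, 0.0247]
tool_rot: [[-0.916, 0.225, -0.333], [0.212, 0.974, 0.075], [0.341, -0.001, -0.94]]
contact_force: [0.1, -0.0, -1.8]
gripper_width: 0.289
grasp_force: 54.9
```

Emit:
{"op": "arm_command", "data": {"motion": [{"translation":[-0.2,0,0.6],"twist":[0,0,0]},{"translation":[-0.2,0,0.6],"twist":[0,0,0]},{"translation":[-0.2,0,0.6],"twist":[0,0,0]}]}}

```text
clock: 7.3
tcp_pos: [0.5777, 0.032, 0.0242]
tool_rot: [[-0.916, 0.225, -0.332], [0.212, 0.974, 0.075], [0.341, -0.001, -0.94]]
contact_force: [-0.0, -0.1, -0.5]
gripper_width: 0.302
grasp_force: 54.9
```

Emit:
{"op": "arm_command", "data": {"motion": [{"translation":[-0.2,0,0.6],"twist":[0,0,0]},{"translation":[-0.2,0,0.6],"twist":[0,0,0]},{"translation":[-0.2,0,0.6],"twist":[0,0,0]}]}}

```text
clock: 7.55
tcp_pos: [0.5778, 0.0319, 0.0241]
tool_rot: [[-0.916, 0.225, -0.332], [0.212, 0.974, 0.076], [0.341, -0.001, -0.94]]
contact_force: [0.6, 0.2, 3.4]
gripper_width: 0.292
grasp_force: 55.0
```

Contact (+3.4 N). Release with a small opening.

Emit:
{"op": "arm_command", "data": {"motion": [{"translation":[0,0,0],"twist":[0,0,0]},{"translation":[0,0,0],"twist":[0,0,0]},{"translation":[0,0,0],"twist":[0,0,0]},{"translation":[0,0,0],"twist":[0,0,0]},{"translation":[0,0,0],"twist":[0,0,0]},{"translation":[0,0,0],"twist":[0,0,0]}], "jaw": 48}}

```text
clock: 8.05
tcp_pos: [0.5776, 0.0319, 0.0236]
tool_rot: [[-0.916, 0.225, -0.332], [0.212, 0.974, 0.075], [0.341, -0.001, -0.94]]
contact_force: [-0.5, -1.1, 2.8]
gripper_width: 0.54
grasp_force: 1.1
```

Emit:
{"op": "arm_command", "data": {"motion": [{"translation":[0,0,-10],"twist":[0,0,0]},{"translation":[0,0,-30],"twist":[0,0,0]},{"translation":[0,0,-60],"twist":[0,0.08,0]},{"translation":[5,0,-90],"twist":[0,-0.1,0]},{"translation":[10,0,-120],"twist":[0,-0.2,0]},{"translation":[10,0,-130],"twist":[0,-0.3,0]},{"translation":[10,0,-130],"twist":[0,-0.35,0]},{"translation":[10,0,-130],"twist":[0,-0.35,0]},{"translation":[10,0,-130],"twist":[0,-0.35,0]}]}}

```text
clock: 8.8
tcp_pos: [0.6111, 0.0253, 0.1498]
tool_rot: [[-0.975, 0.223, 0.001], [0.223, 0.975, 0.0], [-0.001, 0.001, -1.0]]
contact_force: [0.1, 0.1, -0.9]
gripper_width: 0.554
grasp_force: 0.0
```

Run:
```python
from h import *
o=manip.get_obs();print({k:np.round(o[k],4).tolist() for k in ("clock","tcp_pos","tool_rot","qpos","contact_force","gripper_width")})
w=grab("wrist");save(w,"w5");s=grab("side");c=grab("scene");save(c,"c5");save(s,"s5")
for g in (w,s,c): chis(g,(0.01,.06),(.4,.75,-.1,.2)); 
P=cloud(w);hsv=cv2.cvtColor(w[0],cv2.COLOR_BGR2HSV)
m=(P[...,2]>.012)&(P[...,2]<.045)&(hsv[...,1]<60)&(P[...,0]<.6)&(P[...,1]>-.06)&(P[...,1]<.15)&(w[1]>0)
q=P[m];print("grey",len(q),np.percentile(q,[1,50,99],0).round(4).tolist())
cv2.imwrite("pics/v5.png",np.vstack([cv2.resize(w[0],(480,300)),cv2.resize(s[0][180:380,180:500],(480,300),interpolation=2)]))
```

```text
{'clock': 8.8, 'tcp_pos': [0.6111, 0.0253, 0.1498], 'tool_rot': [[-0.9747, 0.2235, 0.0013], [0.2235, 0.9747, 0.0002], [-0.0012, 0.0005, -1.0]], 'qpos': [-0.7894, 0.3979, 0.8818, 1.6915, -0.3262, 1.2061, 1.5174], 'contact_force': [0.1179, 0.0786, -0.9361], 'gripper_width': 0.5537}
green 4400 pct [[0.5244, 0.0141, 0.0269], [0.5682, 0.0333, 0.0301], [0.6185, 0.0519, 0.0317]] dir [ 0.975 -0.221  0.   ] yaw -12.8 pitch 0.0
green 368 pct [[0.5255, 0.0091, 0.0118], [0.5705, 0.0246, 0.0294], [0.6139, 0.0458, 0.0344]] dir [ 0.976 -0.217 -0.004] yaw -12.5 pitch -0.2
green 199 pct [[0.5325, 0.0126, 0.0128], [0.5837, 0.0309, 0.0279], [0.6296, 0.0507, 0.0334]] dir [ 0.967 -0.247 -0.061] yaw -14.3 pitch -3.5
grey 1970 [[0.4696, 0.0327, 0.0181], [0.4947, 0.0497, 0.0203], [0.5253, 0.0623, 0.0318]]
```

View pics/v5.png

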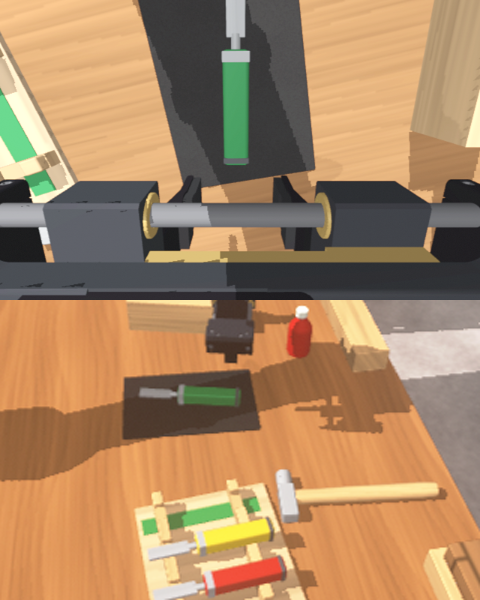

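The chisel lies by itself on the mat. In the wrist picture (full scale) the ferrule edge is at about (315,67) and the handle end at (313,217). Locate its origin, then regrasp from above.

Run:
```python
from h import *
w=load("w5")
a=px_plane(w,314.7,66.7,.03);b=px_plane(w,313.3,217.3,.03);print(a,b,"len",np.linalg.norm(a-b))
u=(b-a)/np.linalg.norm(b-a);o=(a+28*u/1000+b-.090*u)/2;print("origin",o.round(4),"yaw",np.degrees(np.arctan2(u[1],u[0])))
p=o+.008*u
R=tool(np.radians(-12.8),0)
go([p[0],p[1],.06],R);go([p[0],p[1],.024],R)
```

```text
[0.51417897 0.04658493 0.03      ] [0.62436818 0.02004934 0.03      ] len 0.1133393028953098
origin [0.5391 0.0406 0.03  ] yaw -13.540060901098418
clock 8.95 tcp [0.6119 0.0242 0.1489] trans mm [66.7 -0.3 88.8] twist [-0.002   0.0012 -0.0032]
clock 8.95 tcp [0.6119 0.0242 0.1489] trans mm [ 66.7  -0.3 124.8] twist [-0.002   0.0012 -0.0032]
```

Emit:
{"op": "arm_command", "data": {"motion": [{"translation":[25,0,30],"twist":[0,0,0]},{"translation":[50,0,60],"twist":[0,0,0]},{"translation":[66.7,-0.3,88],"twist":[0,0,0]},{"translation":[66.7,-0.3,100],"twist":[0,0,0]},{"translation":[66.7,-0.3,112],"twist":[0,0,0]},{"translation":[66.7,-0.3,120],"twist":[0,0,0]},{"translation":[66.7,-0.3,123],"twist":[0,0,0]},{"translation":[66.7,-0.3,123],"twist":[0,0,0]},{"translation":[66.7,-0.3,123],"twist":[0,0,0]}]}}

```text
clock: 9.7
tcp_pos: [0.5482, 0.0382, 0.0267]
tool_rot: [[-0.974, 0.225, 0.003], [0.225, 0.974, -0.002], [-0.004, -0.001, -1.0]]
contact_force: [0.1, 0.6, -0.0]
gripper_width: 0.551
grasp_force: 0.0
```

Emit:
{"op": "arm_command", "data": {"motion": [{"translation":[0,0,0.5],"twist":[0,0,0]},{"translation":[0,0,0.5],"twist":[0,0,0]},{"translation":[0,0,0.5],"twist":[0,0,0]},{"translation":[0,0,0.5],"twist":[0,0,0]},{"translation":[0,0,0.5],"twist":[0,0,0]},{"translation":[0,0,0.5],"twist":[0,0,0]},{"translation":[0,0,0.5],"twist":[0,0,0]},{"translation":[0,0,0.5],"twist":[0,0,0]}], "jaw": 10, "newtons": 50}}

```text
clock: 10.37
tcp_pos: [0.5471, 0.0389, 0.0259]
tool_rot: [[-0.974, 0.225, 0.002], [0.225, 0.974, -0.001], [-0.003, -0.001, -1.0]]
contact_force: [-1.0, -0.1, 3.5]
gripper_width: 0.295
grasp_force: 50.0
```

Run:
```python
from h import *
R=tool(np.radians(4.8),0);o=manip.get_obs();t=np.array(o["tcp_pos"])
go(t+[0,0,.06],np.array(o["tool_rot"]));go([.56,-.11,.2],R)
```

```text
clock 10.37 tcp [0.5471 0.0389 0.0259] trans mm [ -0.2  -0.1 -60. ] twist [0. 0. 0.]
clock 10.37 tcp [0.5471 0.0389 0.0259] trans mm [ -46.5 -142.3 -173.9] twist [-0.0013  0.0025 -0.3102]
```

Emit:
{"op": "arm_command", "data": {"motion": [{"translation":[0,0,-8],"twist":[0,0,0]},{"translation":[0,0,-25],"twist":[0,0,0]},{"translation":[0,0,-50],"twist":[0,0,0]},{"translation":[-5,-15,-80],"twist":[0,0,-0.05]},{"translation":[-15,-40,-110],"twist":[0,0,-0.12]},{"translation":[-25,-70,-140],"twist":[0,0,-0.2]},{"translation":[-35,-100,-165],"twist":[0,0,-0.27]},{"translation":[-43,-125,-174],"twist":[0,0,-0.31]},{"translation":[-46.5,-142,-174],"twist":[0,0,-0.31]},{"translation":[-46.5,-142,-174],"twist":[0,0,-0.31]},{"translation":[-46.5,-142,-174],"twist":[0,0,-0.31]},{"translation":[-46.5,-142,-174],"twist":[0,0,-0.31]}]}}

```text
clock: 11.37
tcp_pos: [0.5595, -0.1086, 0.1993]
tool_rot: [[-0.996, -0.084, 0.001], [-0.084, 0.996, -0.001], [-0.001, -0.001, -1.0]]
contact_force: [0.4, 0.4, -1.1]
gripper_width: 0.296
grasp_force: 50.0
```

Run:
```python
from h import *
o=manip.get_obs();print({k:np.round(o[k],4).tolist() for k in ("clock","tcp_pos","tool_rot","qpos","contact_force","grasp_force","gripper_width")})
w=grab("wrist");save(w,"w6")
P=cloud(w);hsv=cv2.cvtColor(w[0],cv2.COLOR_BGR2HSV);H,S,V=[hsv[...,i].astype(int) for i in range(3)]
ok=w[1]>0
def rep(k,m):
    q=P[m&ok]
    if len(q)<20: print(k,len(q));return
    r=cv2.minAreaRect((q[:,:2]*1000).astype(np.float32)); print(k,len(q),np.percentile(q,[1,50,99],0).round(4).tolist(),np.round(r[0],1),np.round(r[1],1),round(r[2],2))
gr=(H>45)&(H<85)&(S>90)
rep('strip',gr&(P[...,2]<.02)&(P[...,1]<-.15)); chis(w,(.15,.3),(.4,.7,-.2,0))
b=(P[...,1]<-.15)&(P[...,1]>-.42)&(P[...,0]>.4)&(P[...,0]<.66)
rep('bartop',b&(P[...,2]>.034)&(P[...,2]<.049)&(S<140)&(S>60)); 
rep('yellow',b&(H>20)&(H<34)&(S>170)&(P[...,2]>.04)); rep('red',b&((H<6)|(H>174))&(S>150)&(P[...,2]>.04))
for n in("s5","c5"):
    g=load(n);Q=cloud(g);h=cv2.cvtColor(g[0],cv2.COLOR_BGR2HSV);m=(h[...,0]>45)&(h[...,0]<85)&(h[...,1]>90)&(Q[...,2]<.02)&(Q[...,1]<-.17)&(Q[...,1]>-.28)&(Q[...,0]>.4)&(Q[...,0]<.66)
    q=Q[m];r=cv2.minAreaRect((q[:,:2]*1000).astype(np.float32));print(n,len(q),np.round(r[0],1),np.round(r[1],1),r[2])
cv2.imwrite("pics/v6.png",w[0])
```

```text
{'clock': 11.3667, 'tcp_pos': [0.5595, -0.1086, 0.1993], 'tool_rot': [[-0.9965, -0.0839, 0.0008], [-0.0839, 0.9965, -0.0009], [-0.0007, -0.0009, -1.0]], 'qpos': [-0.6677, 0.2432, 0.9425, 1.7383, -0.2052, 1.2636, 1.9779], 'contact_force': [0.4068, 0.4496, -1.1244], 'grasp_force': 49.9925, 'gripper_width': 0.2964}
strip 4364 [[0.4301, -0.2378, 0.0075], [0.5143, -0.2193, 0.0092], [0.6147, -0.2002, 0.0109]] [ 522.9 -218.6] [188.4  27.5] 5.06
green 4864 pct [[0.5239, -0.122, 0.189], [0.5511, -0.109, 0.2034], [0.5895, -0.0959, 0.2047]] dir [0.994 0.085 0.064] yaw 4.9 pitch 3.7
bartop 5743 [[0.4503, -0.3786, 0.0344], [0.4676, -0.26, 0.0404], [0.6012, -0.1809, 0.0471]] [ 535.3 -277.5] [203.5 187.5] 86.84
yellow 579 [[0.519, -0.2739, 0.0401], [0.5633, -0.2697, 0.0446], [0.6122, -0.2653, 0.0487]] [ 565.7 -269.5] [95.2  2.6] 5.57
red 4008 [[0.5106, -0.3601, 0.0404], [0.5658, -0.3423, 0.0506], [0.6165, -0.3307, 0.0526]] [ 564.1 -346.7] [108.7  26.8] 4.96
s5 531 [ 521.8 -219.5] [187.7  28.5] 5.382681846618652
c5 251 [ 524.7 -216.5] [190.   25.9] 5.120687007904053
```

View pics/v6.png

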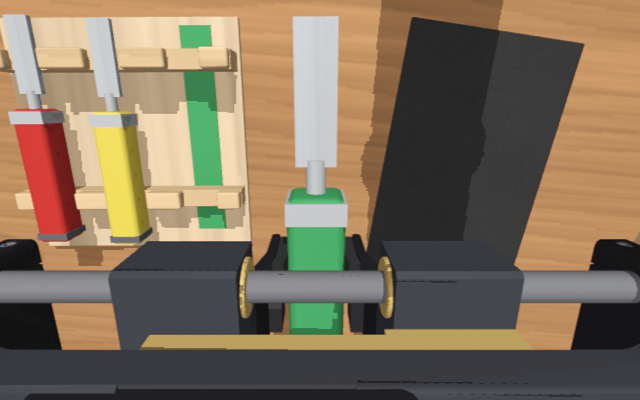

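The chisel is held, blade flat, tip at (315,16), ferrule edge at about (316,206). The free lane is clear. I measure the held pose and work out the placing move.

Run:
```python
from h import *
w=load("w6");pts={k:px_depth(w,*p) for k,p in dict(tip=(315.5,18),bl=(316,90),bl2=(316,160),neck=(316,178),ferr=(316,208),h1=(316,235),h2=(316,260),h3=(316,325)).items()}
for k,p in pts.items(): print(k,p.round(4))
for a,b in(("tip","bl2"),("h1","h3")):
    v=pts[b]-pts[a];print("pitch",np.degrees(np.arcsin(v[2]/np.linalg.norm(v))).round(2),"yaw",np.degrees(np.arctan2(v[1],v[0])).round(2))
t=np.array([.5595,-.1086,.1993]);u=np.array([np.cos(np.radians(4.8)),np.sin(np.radians(4.8)),0])
z=pts["tip"][2]
T=px_plane(w,315.5,16,z);print("tip->TCP along",(t-T)@u, "lateral of tip",(T-t)@np.array([-u[1],u[0],0]))
```

```text
tip [ 0.4533 -0.1178  0.1931]
bl [ 0.4803 -0.1153  0.1928]
bl2 [ 0.5093 -0.1129  0.1941]
neck [ 0.5169 -0.1122  0.1957]
ferr [ 0.528  -0.1113  0.2042]
h1 [ 0.5404 -0.1103  0.2036]
h2 [ 0.5521 -0.1093  0.2038]
h3 [ 0.5854 -0.1065  0.2033]
pitch 1.06 yaw 5.01
pitch -0.32 yaw 4.81
tip->TCP along 0.10727709030048871 lateral of tip -0.00028109787445317947
```

Run:
```python
from h import *
R=tool(np.radians(5.0),0)
for z in (.11,.055): go([.5304,-.2180,z],R)
```

```text
clock 11.42 tcp [ 0.5596 -0.1081  0.1992] trans mm [  38.5 -107.    89.3] twist [-0.001   0.0006 -0.002 ]
clock 11.42 tcp [ 0.5596 -0.1081  0.1992] trans mm [  38.5 -106.9  144.3] twist [-0.001   0.0006 -0.002 ]
```

Emit:
{"op": "arm_command", "data": {"motion": [{"translation":[10,-25,0],"twist":[0,0,0]},{"translation":[24,-60,0],"twist":[0,0,0]},{"translation":[36,-92,20],"twist":[-0.001,0,-0.002]},{"translation":[38.5,-107,50],"twist":[-0.001,0,-0.002]},{"translation":[38.5,-107,89],"twist":[-0.001,0,-0.002]},{"translation":[38.5,-107,110],"twist":[-0.001,0,-0.002]},{"translation":[38.5,-107,128],"twist":[-0.001,0,-0.002]},{"translation":[38.5,-107,138],"twist":[-0.001,0,-0.002]},{"translation":[38.5,-107,138],"twist":[-0.001,0,-0.002]},{"translation":[38.5,-107,138],"twist":[-0.001,0,-0.002]},{"translation":[38.5,-107,138],"twist":[-0.001,0,-0.002]}]}}

```text
clock: 12.33
tcp_pos: [0.5318, -0.2197, 0.0632]
tool_rot: [[-0.996, -0.086, 0.004], [-0.086, 0.996, -0.001], [-0.004, -0.002, -1.0]]
contact_force: [-0.4, -0.2, -0.9]
gripper_width: 0.298
grasp_force: 50.0
```

Run:
```python
from h import *
w=grab("wrist");save(w,"w7");o=manip.get_obs();print(o["contact_force"],np.round(o["tool_rot"],4).tolist())
R=tool(np.radians(5.0),0);go([.5304,-.2180,.0467],R)
s=grab("side")
cv2.imwrite("pics/v7.png",np.hstack([cv2.resize(w[0][:240,150:400],(400,384)),cv2.resize(s[0][270:400,240:400],(400,384),interpolation=2)]))
```

```text
[ 0.2754217   0.72490982 -1.08101239] [[-0.9963, -0.0861, 0.0043], [-0.0861, 0.9963, -0.0013], [-0.0041, -0.0016, -1.0]]
clock 12.38 tcp [ 0.5319 -0.2199  0.0634] trans mm [ 1.4  2.  16.7] twist [-0.0016  0.0041 -0.0011]
```

View pics/v7.png

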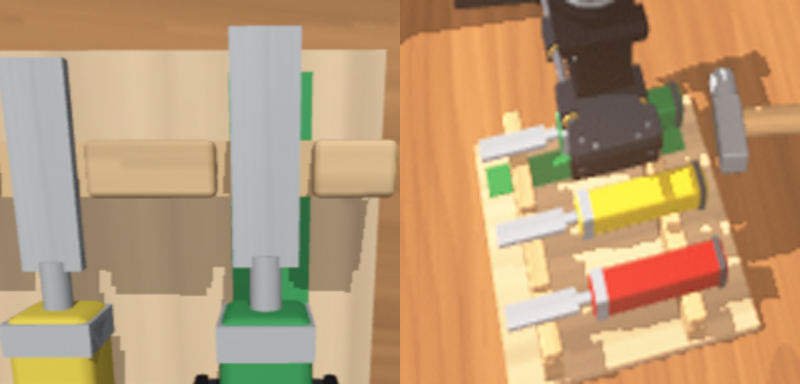

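The blade (columns 230–300) is centred in the notch (217–312). Lower further.

Emit:
{"op": "arm_command", "data": {"motion": [{"translation":[1,0.7,3],"twist":[0,0.004,0]},{"translation":[1.4,0.7,6],"twist":[0,0.004,0]},{"translation":[1.4,0.7,9],"twist":[0,0.004,0]},{"translation":[1.4,0.7,12],"twist":[0,0.004,0]},{"translation":[1.4,0.7,14],"twist":[0,0.004,0]},{"translation":[1.4,0.7,14],"twist":[0,0.004,0]},{"translation":[1.4,0.7,14],"twist":[0,0.004,0]}]}}

```text
clock: 13.02
tcp_pos: [0.5291, -0.2193, 0.0478]
tool_rot: [[-0.996, -0.085, -0.002], [-0.085, 0.996, -0.001], [0.003, -0.001, -1.0]]
contact_force: [-0.0, 0.0, -2.2]
gripper_width: 0.295
grasp_force: 50.0
```

Emit:
{"op": "arm_command", "data": {"motion": [{"translation":[0,0,0.8],"twist":[0,0,0]},{"translation":[0,0,1.2],"twist":[0,0,0]},{"translation":[0,0,1.2],"twist":[0,0,0]},{"translation":[0,0,1.2],"twist":[0,0,0]}]}}

```text
clock: 13.35
tcp_pos: [0.5293, -0.2194, 0.047]
tool_rot: [[-0.996, -0.085, -0.002], [-0.085, 0.996, -0.001], [0.002, -0.001, -1.0]]
contact_force: [-0.4, 0.8, 0.9]
gripper_width: 0.297
grasp_force: 50.0
```

Emit:
{"op": "arm_command", "data": {"motion": [{"translation":[0,0,0.8],"twist":[0,0,0]},{"translation":[0,0,0.8],"twist":[0,0,0]},{"translation":[0,0,0.8],"twist":[0,0,0]}]}}

```text
clock: 13.6
tcp_pos: [0.5293, -0.2195, 0.0469]
tool_rot: [[-0.996, -0.085, -0.002], [-0.085, 0.996, -0.001], [0.002, -0.0, -1.0]]
contact_force: [-2.8, 0.4, 6.5]
gripper_width: 0.295
grasp_force: 50.0
```

Emit:
{"op": "arm_command", "data": {"motion": [{"translation":[0,0,-0.5],"twist":[0,0,0]},{"translation":[0,0,-0.5],"twist":[0,0,0]},{"translation":[0,0,-0.5],"twist":[0,0,0]},{"translation":[0,0,-0.5],"twist":[0,0,0]},{"translation":[0,0,-0.5],"twist":[0,0,0]},{"translation":[0,0,-0.5],"twist":[0,0,0]}], "jaw": 44}}

```text
clock: 14.1
tcp_pos: [0.5293, -0.2192, 0.0463]
tool_rot: [[-0.996, -0.085, -0.002], [-0.085, 0.996, -0.001], [0.002, -0.001, -1.0]]
contact_force: [-0.2, 0.6, 0.1]
gripper_width: 0.496
grasp_force: 0.0
```

Emit:
{"op": "arm_command", "data": {"motion": [{"translation":[0,0,-8],"twist":[0,0,0]},{"translation":[0,0,-25],"twist":[0,0,0]},{"translation":[0,0,-50],"twist":[0,0,0]},{"translation":[0,0,-85],"twist":[0,0,0]},{"translation":[0,0,-120],"twist":[0,0,0]},{"translation":[-40,0,-150],"twist":[0,0,0]},{"translation":[-60,0,-170],"twist":[0,0,0]},{"translation":[-60,0,-170],"twist":[0,0,0]},{"translation":[-60,0,-170],"twist":[0,0,0]},{"translation":[-60,0,-170],"twist":[0,0,0]}]}}

```text
clock: 14.93
tcp_pos: [0.5886, -0.2143, 0.216]
tool_rot: [[-0.996, -0.085, -0.003], [-0.085, 0.996, -0.001], [0.003, -0.001, -1.0]]
contact_force: [-0.3, -0.2, -0.5]
gripper_width: 0.505
grasp_force: 0.0
```

Run:
```python
from h import *
o=manip.get_obs();print({k:np.round(o[k],4).tolist() for k in ("clock","tcp_pos","contact_force","gripper_width")})
w=grab("wrist");save(w,"w8");q=chis(w,(.042,.07),(.4,.7,-.3,-.15))
c=grab("scene");save(c,"c8")
cv2.imwrite("pics/v8.png",np.vstack([cv2.resize(w[0],(480,300)),cv2.resize(c[0][190:310,150:342],(480,300),interpolation=2)]))
```

```text
{'clock': 14.9333, 'tcp_pos': [0.5886, -0.2143, 0.216], 'contact_force': [-0.2679, -0.2378, -0.4985], 'gripper_width': 0.5054}
green 3109 pct [[0.5071, -0.2312, 0.0485], [0.5514, -0.2173, 0.051], [0.6018, -0.2038, 0.0526]] dir [0.996 0.085 0.003] yaw 4.9 pitch 0.1
```

View pics/v8.png

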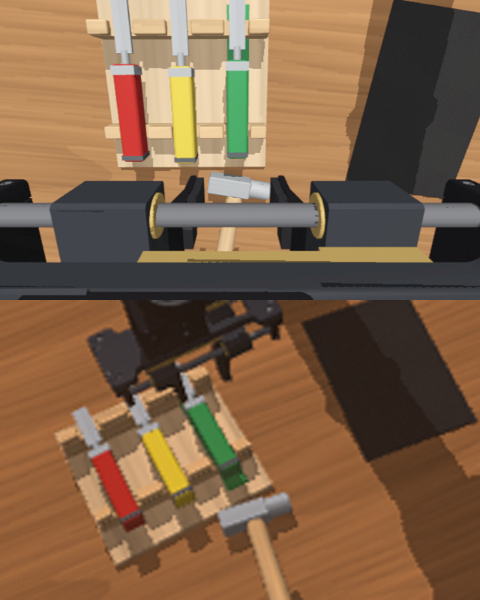

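Green lies in its notches, level, parallel and pointing like its neighbours. Check the end-for-end offset against yellow and red.

Run:
```python
from h import *
w=load("w8");u=np.array([np.cos(np.radians(5)),np.sin(np.radians(5)),0]);n=np.array([-u[1],u[0],0]);s=np.array([.5229,-.2186,0])
P=cloud(w);hsv=cv2.cvtColor(w[0],cv2.COLOR_BGR2HSV);H,S,V=[hsv[...,i].astype(int) for i in range(3)]
for k,m in dict(green=(H>45)&(H<85)&(S>90),yellow=(H>20)&(H<34)&(S>150),red=((H<6)|(H>174))&(S>150)).items():
    q=P[m&(P[...,2]>.047)&(P[...,2]<.056)&(P[...,1]<-.15)&(P[...,1]>-.4)&(P[...,0]>.45)&(P[...,0]<.66)&(w[1]>0)]-s
    a=q@u;b=q@n;print(k,len(q),"along",np.percentile(a,[1,99]).round(4),"across",np.median(b).round(4),"edges",np.percentile(b,[2,98]).round(4))
```

```text
green 3101 along [-0.0273  0.0802] across -0.0014 edges [-0.0134  0.0106]
yellow 2959 along [-0.0086  0.0858] across -0.0661 edges [-0.0783 -0.0548]
red 3071 along [-0.0235  0.0904] across -0.1306 edges [-0.1427 -0.1197]
```

```bash
python3 -c "
from rig import manip
print(manip.sign_off())"
```

```text
the job is handed in; nothing more can be done
None
```

The green chisel was laid down and released on the mat, then picked up and laid in its notches above the green strip, blade flat and tip like its neighbours. It came out about 1 mm off across the lane and under about 5 mm along it by my measurements, and I handed the job in at about 15 s with no verdict shown.

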